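Slide the culture dish under the reader bridge and start the reading

ROBOT

A 6-joint arm with a two-finger parallel gripper is mounted at the origin on a cart in front of the work surface, level with it; the furniture and walls round the work are solid. World frame = base frame: x ahead of the robot, y to its left, z up, the work surface at z = 0. Lengths are in m, angles in rad, forces in N, time in s.
With the tool pointing down it reaches from about 0.4 to 0.925 m from the base axis. Payload 12.5 kg.
Tool frame: the origin (TCP) lies on the centre line of the jaws, within the pads' length; the fingertips stand 25 mm ahead of it and the grasp point (between the pads) lies 6 mm ahead of it; x points along the fingers, y is the direction in which the jaws open and shut, and the axes are right-handed (so a half turn about x gives the same grasp; the last joint's range is limited). The gripper opens to 95 mm and grips with 3 to 60 N. Pads are 20 mm wide; open, the fingers measure 119 mm over their backs; the gripper's body (75 mm by 180 mm) begins 59 mm behind the grasp point.
Start: joints at [1.237, 0.491, 1.559, -0, 1.092, -0.106], TCP at [0.141, 0.609, 0.24] pointing down, gripper open.
Joint ranges: [-3.1, 3.1], [-0.84, 2.19], [0.05, 2.79], [-1.13, 4.28], [0.06, 2.93], [-2.69, 2.69]. Speed limits (rad/s): [2.22, 2.22, 2.79, 3.14, 3.14, 3.14].

INTERFACE

Orientations are given as a unit quaternion [x, y, z, w].
In Python, from station import robot gives the robot as it stands.
- The arm moves only by the tool step_arm, never from a script. Its argument "deltas" is one flat list of numbers, 6 for each row, row after row: the shift along the tool's x, y, z normalised to -1 to 1, where 1 is 30 cm, then the turn, a rotation vector about the tool's x, y, z normalised to -1 to 1, where 1 is pi/4 rad. A call has 1 to 10 rows; each row is the pose to reach, as a shift and turn from the pose commanded when the call began, along the tool's axes at that moment; what a row does not reach only later rows make up. A row lasts 1/12 s, in which the tool goes at most 41.7 mm and 7.16 degrees, less where a joint would pass 70% of its speed; a pose out of reach is approached as far as the arm can. A call with a number of a shift or a turn outside -1 to 1 is refused whole. A call with a gripper value outside its range is refused whole. "claw" is the opening, from 0 (shut) to 1 (fully open), set as the call begins (left out, the last holds). The fingers move at their own pace and stop on an object; the grip force is fixed at half the most. Time passes only in rows, so rows that repeat a pose let the fingers close. It gives the time, the measured TCP pose, the force and the opening at its end, in the units of the state.
- robot.read_state(): the state, without advancing time (a new reading comes with each control period).
- robot.grab_frame(name): name is "scene" or "side" or "wrist"; returns the picture (420x560x3 uint8, red, green, blue); there is no depth.
- robot.camera_params(name): a dict with "fx", "fy", "cx", "cy" (pixels), "R" (3x3) and "t" (3): a world point X has camera coordinates R X + t. Camera axes: x right, y down, z forward; pixel columns grow to the right and rows downward; lengths in m; the calibration is good to about 2 mm. The wrist camera is an equidistant fisheye: a pixel r from the principal point sees the ray r / f radians off the axis. A picture is of the moment at which its call begins: read the wrist's pose just before it. camera_params takes no time and is no camera call; for the wrist camera it gives the pose at the moment of the call.
- robot.close_job(): hands the job in, once; it reports no verdict.
Trained networks look in the newest picture that a camera, given by its name, has taken for a name from the list of things; names that differ only in an ending like _2 or _b are one class to them, and where a whole thing is asked for, a point or a joint stands for the part that bears it (a point fixed in the world has none). Each returns a list of dicts, best first, with "p" (0 to 1); they miss things now and then, are a little off and sometimes report something else, mostly with a low value. They report only what shows in the picture. A call takes as long as a camera call. They do not tell look-alikes from the thing itself.
- robot.search_frame(camera, thing): "location" ([column, row] in pixels, amid what is visible of it).
- robot.silhouettes(camera, thing): "pixels" (420x560 bool, what is visible of it) and "location" ([column, row] in pixels, amid what is visible of it).
The state is a dict: "t": time; "joints": joint angles; "dq": joint speeds; "tau": joint torques, N m; "tcp_pos": TCP position; "tcp_rot": TCP orientation; "wrist_force": force on the tool from outside, world axes, zero at the start; "wrist_torque": the same for the moment, N m; "grip_width": opening from 0.0 (shut) to 1.0 (fully open).
Only numpy, scipy, OpenCV 4.12 (cv2) and the standard library are available. Lean on these libraries where they do the work, as an engineer would, in place of code of your own. Each camera call takes 0.05 s, during which the arm holds its last target. There are 200 camera calls.

TASK

Push the blue dish carrier, with the culture dish riding in its pocket, along the bench by its upright tail plate and in under the low white bridge of the dish reader, until its nose is fully home against the stop; then press the green button on top of the bridge all the way down and let it go. Only push: nothing may be lifted or tipped, keep your fingers off the dish, and leave the other things on the bench where they are.

Things in the scene. Friction and masses are not known exactly. Their poses are not given: they have to be found in the camera images.
- reader: dish reader, fixed to the bench: low white bridge over a straight lane on the bare bench. Origin on the bench under the bridge's middle; x = direction in which the carrier is pushed in, y to the left of that, z up. Bridge x -35 to 35, y -62 to 62 mm, headroom 25 mm, its top 39 mm high, with a round grey sensor head (42 mm across, top at 57 mm) on it at x 4, y -12 mm
- entry (a point): middle of the lane's entry on the bench, at reader x -35 mm. The lane is 85 mm wide from here to the stop. Two aluminium lead-in wings, 14 mm high, spread from the lane's edges here to about 150 mm apart at reader x -84 mm; they steer the carrier in
- stop (a point): middle of the face of the aluminium stop bar that closes the far end of the lane, at reader x 45 mm, 7 mm above the bench; bar 14 mm high. The carrier is home when its nose touches it: carrier origin at reader x -30, y 0, its x axis along the reader's
- carrier: loose blue dish carrier, about 0.3 kg, flat on the bench: plate 150 mm long (x), 80 wide (y), 8 thick; origin at the centre of its underside, x points to its nose (front edge at x 75 mm), z up. A buttressed upright plate at its tail stays outside, 70 mm before the bridge, when it is home. Starts before the entry, up to 10 degrees askew and 15 mm off the lane's middle line
- push_face (a point): middle of the flat outer face of the carrier's tail plate, 16 mm above the bench; the face is 80 mm wide and 32 mm high, square to the carrier's x axis, and looks to its -x. Behind it, to the robot's right, a tall oven fills the bench beyond x 0.58 m and right of y -0.32 m: swing in from the robot's side of it
- pocket (a point): centre of the floor of the carrier's round pocket, 4 mm above the carrier's underside, at carrier x 30 mm; the pocket is 4 mm deep and 64 mm across
- dish: loose culture dish with lid, 61 mm across and 16 mm tall, lying in the carrier's pocket with its top 20 mm above the bench; origin at the centre of its underside
- start (a joint): travel of the green push button, 0 when up, 0.005 m when fully down; it springs back; fully down takes about 4 N
- start_top (a point): middle of the top of the green button (22 mm across), which stands in a small black housing on the bridge at reader x 0, y 40 mm; it is pressed straight down
- spare_dish: bystander: another lidded dish, clear, 61 mm across and 16 mm tall, loose beside the reader; origin at the centre of its underside
- crucible: bystander: white crucible, 44 mm across and 35 mm tall, loose beside the reader; origin at the centre of its underside
- stopper: bystander: red-brown rubber stopper, 28 mm across and 24 mm tall, loose beside the reader; origin at the centre of its underside
There are look-alikes about, which are no part of the job. Of the things that look like the reader, the larger one is meant.

How it is judged:
On the way, in this order (a step that is already met when the one before it is completed fails the run):
1. the carrier is fully home under the bridge, flat, with the dish in its pocket (x of carrier in the frame of reader above -0.035 m and angle between the x axis of carrier and the x axis of reader, either way round below 0.07 rad and y of carrier in the frame of reader between -0.006 and 0.006 m and angle between carrier's own z axis and vertical below 0.05 rad and height (world z) of carrier below 0.004 m and distance between dish and pocket below 0.005 m and angle between dish's own z axis and vertical below 0.06 rad), for 0.2 s.
2. the green button is pressed down (value of joint start above 0.0038 m and x of carrier in the frame of reader above -0.035 m and angle between the x axis of carrier and the x axis of reader, either way round below 0.07 rad and y of carrier in the frame of reader between -0.006 and 0.006 m and angle between carrier's own z axis and vertical below 0.05 rad and height (world z) of carrier below 0.004 m), for 0.05 s.
At the end, for the whole second after the job is handed in: Carrier flat under the bridge, nose within 5 mm of the stop, within 6 mm of the lane's middle and 4 degrees of straight; dish flat in its pocket (5 mm); button pressed 3.8 mm or more and up again; spare dish, crucible and stopper within 15 mm of where they stood; all at rest (all of step 1 and value of joint start below 0.0015 m and linear speed of each of carrier, dish below 0.01 m/s and distance of each of spare_dish, crucible, stopper from where it was at the start of the episode below 0.015 m); the robot touches nothing.
It fails at once if the carrier is lifted by more than 6 mm or tipped by more than 0.10 rad (height (world z) of carrier above 0.006 m or angle between carrier's own z axis and vertical above 0.1 rad).
It fails at once if the dish is touched by the fingers (contact force between the fingers and dish above 0.5 N).
It fails at once if the dish is tipped by more than 0.15 rad or leaves its pocket (angle between dish's own z axis and vertical above 0.15 rad or distance between dish and pocket above 0.008 m).
It fails at once if the button is pressed before the carrier is home (value of joint start above 0.003 m and x of carrier in the frame of reader below -0.04 m).
It fails at once if a bystander is lifted, tipped or moved by more than 15 mm (distance of any of spare_dish, crucible, stopper from where it was at the start of the episode above 0.015 m or angle between any of spare_dish, crucible, stopper's own z axis and vertical above 0.3 rad).
It also fails if it takes over 51 s, if anything falls off the work surface, if the arm or the gripper's body presses on something with over 40 N, if the wrist force passes 120 N, or if a joint passes its speed limit or range.

## Working session

There is one attempt and no reset: what is moved stays moved. The work goes in short steps, Python scripts to look and compute and a tool call to move; the robot and the scene stay as the last step left them, time stands still between calls to the robot, and variables do not carry over. Pictures are saved under pics/ and viewed, about 8 in all and at most 12, crops included, and the job is handed in when it is done.

Besides the shell and the picture viewer there is one more tool, called after "Emit:" by a JSON object that holds its "op" and its "data". step_arm: Moves the arm, as the interface text tells. Its arguments: {"type":"object","properties":{"deltas":{"type":"array"},"claw":{"type":"number"}},"required":["deltas"]}

```bash
mkdir -p pics; ls
python3 - <<'E'
from station import robot
import cv2,numpy as np
s=robot.read_state();print(s['t'],s['tcp_pos'],s['tcp_rot'])
ims=[]
for c in("scene","side"):
    im=robot.grab_frame(c);cv2.imwrite(f"pics/{c}0.png",im[:,:,::-1]);
    p=robot.camera_params(c);print(c,p['fx'],p['cx'],p['cy'],-np.array(p['R']).T@np.array(p['t']))
    for th in("reader","carrier","push_face","start","dish","spare_dish","crucible","stopper"):
        print(th,[(np.round(d['location']).tolist(),round(d['p'],2)) for d in robot.search_frame(c,th)])
E
```

```text
pics
0.0 [0.14104729 0.60863874 0.23904967] [ 0.0799435   0.70260833 -0.08074517  0.70244629]
scene 481.54282985635183 283.96299489043827 211.01225315298473 [-0.16728616 -0.3627222   0.82915483]
reader [([305.0, 239.0], 0.88), ([154.0, 186.0], 0.61)]
carrier [([383.0, 272.0], 0.88)]
push_face [([386.0, 275.0], 0.56)]
start [([300.0, 236.0], 0.44)]
dish [([364.0, 264.0], 0.69), ([336.0, 216.0], 0.27)]
spare_dish [([336.0, 219.0], 0.59), ([287.0, 274.0], 0.54), ([383.0, 275.0], 0.49)]
crucible [([288.0, 273.0], 0.57), ([256.0, 262.0], 0.25)]
stopper [([256.0, 264.0], 0.48)]
side 385.02533059523023 286.3505854415696 211.2278011226552 [ 0.62142438 -0.65627278  0.56235611]
reader [([283.0, 239.0], 0.91), ([270.0, 170.0], 0.62)]
carrier [([291.0, 299.0], 0.59)]
push_face [([304.0, 283.0], 0.74)]
start []
dish [([283.0, 278.0], 0.69), ([293.0, 286.0], 0.68)]
spare_dish [([336.0, 247.0], 0.75)]
crucible [([228.0, 246.0], 0.72), ([294.0, 284.0], 0.65), ([283.0, 241.0], 0.34)]
stopper [([228.0, 235.0], 0.67)]
```

View pics/scene0.png

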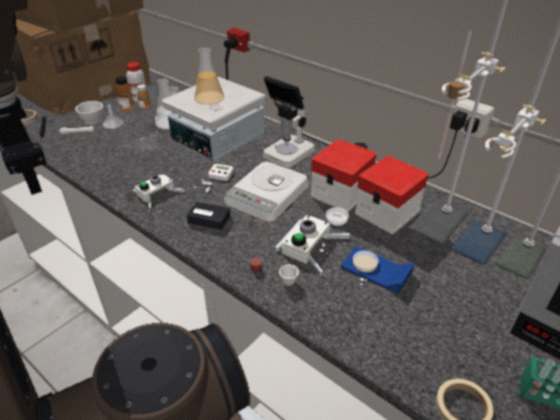

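View pics/side0.png

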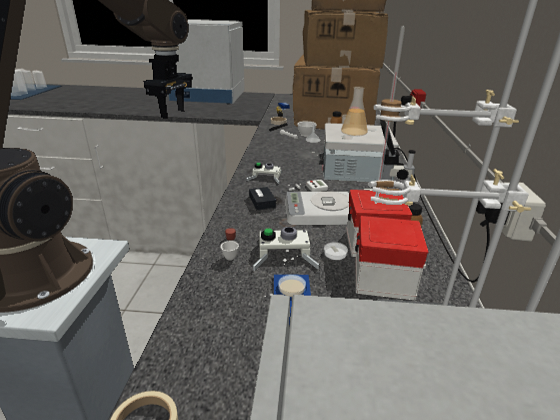

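The larger reader sits at scene (305,239) and side (283,239). The look-alike at scene (154,186) is smaller, so I reject it. The carrier is at scene (377,268). Next I'll take a close crop to pick points.

Run:
```python
import cv2,numpy as np
a=cv2.imread("pics/scene0.png")[205:300,265:425];b=cv2.imread("pics/side0.png")[220:315,220:350]
a=cv2.resize(a,None,fx=5,fy=5,interpolation=cv2.INTER_CUBIC)
b=cv2.resize(b,None,fx=6,fy=6,interpolation=cv2.INTER_CUBIC)
cv2.imwrite("pics/a.png",a);cv2.imwrite("pics/b.png",b)
```

```text
(no output)
```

View pics/a.png

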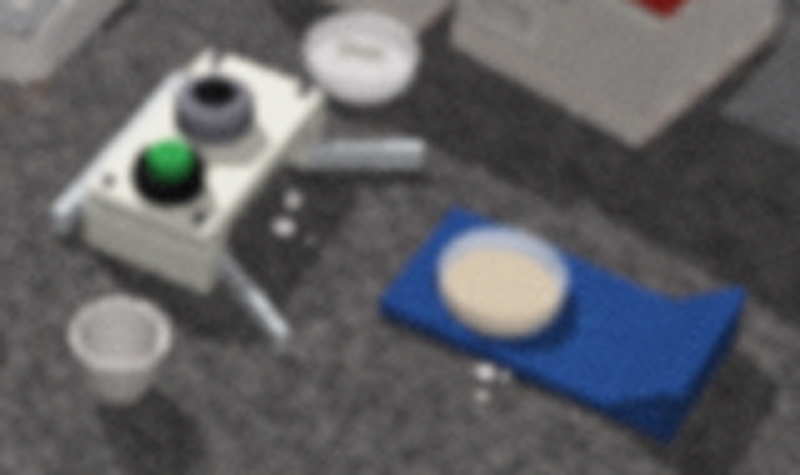

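View pics/b.png

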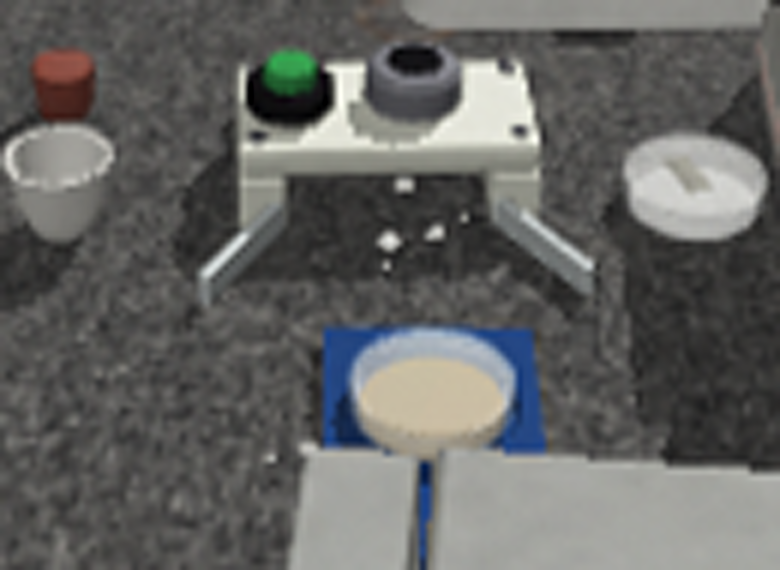

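```bash
cat > h.py <<'E'
from station import robot
import numpy as np,cv2
from scipy.optimize import least_squares
from scipy.spatial.transform import Rotation as Ro
def proj(c,X):
    p=robot.camera_params(c);Y=np.asarray(X)@np.array(p['R']).T+np.array(p['t'])
    if c=="wrist":
        r=np.hypot(Y[:,0],Y[:,1]);k=np.arctan2(r,Y[:,2])/np.maximum(r,1e-9)
        return np.c_[p['cx']+p['fx']*k*Y[:,0],p['cy']+p['fy']*k*Y[:,1]]
    return np.c_[p['cx']+p['fx']*Y[:,0]/Y[:,2],p['cy']+p['fy']*Y[:,1]/Y[:,2]]
def world(q,P):
    P=np.asarray(P,float)/1000;c,s=np.cos(q[2]),np.sin(q[2])
    return np.c_[q[0]+c*P[:,0]-s*P[:,1],q[1]+s*P[:,0]+c*P[:,1],P[:,2]]
def fit(obs,q0):
    def f(q): return np.concatenate([(proj(c,world(q,[o[0] for o in L]))-np.array([o[1] for o in L])).ravel() for c,L in obs.items()])
    r=least_squares(f,q0,loss='soft_l1');print(np.round(r.x,4),np.round(np.degrees(r.x[2]),2));print(np.round(f(r.x).reshape(-1,2),1).tolist());return r.x
E
cat > fit0.py <<'E'
from h import *
S=lambda u,v:(265+u/5,205+v/5)
D=lambda u,v:(220+u/6,220+v/6)
rd=fit({"scene":[((-35,-62,39),S(325,97)),((-35,62,39),S(208,240)),((35,62,39),S(90,190)),((35,-62,39),S(212,52)),((4,-12,57),S(213,93))],
"side":[((-35,62,39),D(240,153)),((-35,-62,39),D(540,148)),((35,62,39),D(242,65)),((35,-62,39),D(527,62)),((4,-12,57),D(414,60))]},[.6,-.1,1.5])
ca=fit({"scene":[((75,40,8),S(382,298)),((75,-40,8),S(455,208)),((-75,-40,32),S(745,292)),((-75,40,0),S(668,441)),((30,0,20),S(503,275))],
"side":[((75,40,8),D(323,330)),((75,-40,8),D(535,330)),((30,0,20),D(433,378))]},[.6,-.3,1.5])
print(world(rd,[(0,40,50),(-35,0,0),(-30,0,0)]))
print('push face',world(ca,[(-75,0,16)]))
E
python3 fit0.py
```

```text
[0.561  0.1589 1.7123] 98.11
[[1.8, -0.7], [1.2, -0.4], [-0.5, -1.0], [0.3, -1.0], [1.4, 0.2], [-0.8, -0.5], [-0.0, -0.4], [-1.1, -0.9], [-0.9, -1.0], [-0.3, -0.1]]
[ 0.5953 -0.0228  1.6689] 95.62
[[-0.5, 0.3], [0.4, -0.6], [1.1, -0.0], [0.4, 1.0], [0.5, -0.9], [0.1, -1.2], [-0.6, -1.0], [-0.2, -0.6]]
[[0.52141428 0.15321245 0.05      ]
 [0.56594978 0.12420229 0.        ]
 [0.56524476 0.12915234 0.        ]]
push face [[ 0.60269723 -0.09747662  0.016     ]]
```

```bash
cat >> h.py <<'E'
def plan(pts,yaw,zsign=1,pos=None,rot=None):
    "deltas to TCP targets (m), tool x down, tool z = zsign*(cos yaw,sin yaw)"
    s=robot.read_state();R0=Ro.from_quat(s['tcp_rot'] if rot is None else rot).as_matrix();p0=np.array(s['tcp_pos'])
    x=np.array([0,0,-1.]);z=zsign*np.array([np.cos(yaw),np.sin(yaw),0]);R=np.c_[x,np.cross(z,x),z]
    w=Ro.from_matrix(R0.T@R).as_rotvec()
    for p in pts: print(np.round(R0.T@(np.array(p)-p0)/.3,3),np.round(w/(np.pi/4),3),'deg',np.round(np.degrees(w),1))
def ground(c,uv,z=0):
    p=robot.camera_params(c);R=np.array(p['R']);o=-R.T@np.array(p['t']);d=R.T@np.array([(uv[0]-p['cx'])/p['fx'],(uv[1]-p['cy'])/p['fy'],1]);return o+d*(z-o[2])/d[2]
E
python3 - <<'E'
from h import *
s=robot.read_state();print(np.round(Ro.from_quat(s['tcp_rot']).as_matrix(),3))
for zs in(1,-1): plan([(.42,.30,.24),(.5,-.1,.24),(.606,-.1325,.24)],1.669,zs)
for uv in[(430,235),(475,260),(520,270),(520,335),(310,180),(360,225)]:print(uv,ground("scene",uv))
E
```

```text
[[ 0.     0.226  0.974]
 [ 0.     0.974 -0.226]
 [-1.     0.     0.   ]]
[-1.000e-03 -7.930e-01  1.138e+00] [-2.415  0.    -0.   ] deg [-108.7    0.    -0. ]
[-1.000e-03 -2.032e+00  1.699e+00] [-2.415  0.    -0.   ] deg [-108.7    0.    -0. ]
[-1.000e-03 -2.057e+00  2.068e+00] [-2.415  0.    -0.   ] deg [-108.7    0.    -0. ]
[-1.000e-03 -7.930e-01  1.138e+00] [ 1.585 -0.    -0.   ] deg [71.3 -0.  -0. ]
[-1.000e-03 -2.032e+00  1.699e+00] [ 1.585 -0.    -0.   ] deg [71.3 -0.  -0. ]
[-1.000e-03 -2.057e+00  2.068e+00] [ 1.585 -0.    -0.   ] deg [71.3 -0.  -0. ]
(430, 235) [ 7.93185094e-01 -6.34336984e-02 -1.11022302e-16]
(475, 260) [ 0.77970046 -0.18961401  0.        ]
(520, 270) [ 0.81631581 -0.28577074  0.        ]
(520, 335) [ 0.62608809 -0.35038494  0.        ]
(310, 180) [0.78902921 0.32331128 0.        ]
(360, 225) [ 7.10194685e-01  9.70578443e-02 -1.11022302e-16]
```

Emit:
{"op": "step_arm", "data": {"deltas": [-0.0, -0.4, 0.5, 0.4, 0, 0, 0, -0.79, 1, 0.8, 0, 0, 0, -0.79, 1, 0.8, 0, 0, 0, -0.79, 1, 0.8, 0, 0, 0, -0.79, 1, 0.8, 0, 0, 0, -0.79, 1, 0.8, 0, 0, 0, -0.79, 1, 0.8, 0, 0, 0, -0.79, 1, 0.8, 0, 0, 0, -0.79, 1, 0.8, 0, 0, 0, -0.79, 1, 0.8, 0, 0], "claw": 0.42}}

```text
t: 1.73
tcp_pos: [0.3827, 0.3066, 0.2398]
tcp_rot: [0.295, 0.642, -0.295, 0.643]
wrist_force: [-0.7, 0.4, 0.7]
grip_width: 0.431
```

Run:
```python
from h import *
plan([(.46,.05,.24),(.5,-.1,.24),(.606,-.1325,.24)],1.669,-1)
```

```text
[-0.    -0.363  0.816] [ 0.781  0.001 -0.001] deg [35.1  0.  -0. ]
[ 0.    -0.589  1.282] [ 0.781  0.001 -0.001] deg [35.1  0.  -0. ]
[ 1.000e-03 -3.920e-01  1.595e+00] [ 0.781  0.001 -0.001] deg [35.1  0.  -0. ]
```

Emit:
{"op": "step_arm", "data": {"deltas": [0, -0.45, 1, 0.78, 0, 0, 0, -0.45, 1, 0.78, 0, 0, 0, -0.45, 1, 0.78, 0, 0, 0, -0.45, 1, 0.78, 0, 0, 0, -0.45, 1, 0.78, 0, 0, 0, -0.45, 1, 0.78, 0, 0, 0, -0.45, 1, 0.78, 0, 0, 0, -0.45, 1, 0.78, 0, 0, 0, -0.45, 1, 0.78, 0, 0, 0, -0.45, 1, 0.78, 0, 0]}}

```text
t: 2.57
tcp_pos: [0.4748, -0.0062, 0.2395]
tcp_rot: [0.475, 0.524, -0.475, 0.524]
wrist_force: [-0.3, -0.0, 0.6]
grip_width: 0.419
```

Run:
```python
from h import *
plan([(.6065,-.1375,.24),(.6065,-.1375,.12),(.6065,-.1375,.034)],1.669,-1)
```

```text
[-0.002  0.394  0.479] [ 0.001 -0.     0.   ] deg [ 0. -0.  0.]
[0.398 0.394 0.479] [ 0.001 -0.     0.   ] deg [ 0. -0.  0.]
[0.685 0.394 0.479] [ 0.001 -0.     0.   ] deg [ 0. -0.  0.]
```

Emit:
{"op": "step_arm", "data": {"deltas": [0, 0.2, 0.48, 0, 0, 0, 0, 0.39, 0.48, 0, 0, 0, 0, 0.39, 0.48, 0, 0, 0, 0, 0.39, 0.48, 0, 0, 0, 0, 0.39, 0.48, 0, 0, 0, 0.2, 0.39, 0.48, 0, 0, 0, 0.4, 0.39, 0.48, 0, 0, 0, 0.4, 0.39, 0.48, 0, 0, 0, 0.4, 0.39, 0.48, 0, 0, 0, 0.4, 0.39, 0.48, 0, 0, 0]}}

```text
t: 3.4
tcp_pos: [0.6053, -0.1346, 0.119]
tcp_rot: [0.473, 0.526, -0.474, 0.524]
wrist_force: [0.0, -1.0, 1.1]
grip_width: 0.419
```

Run:
```python
from h import *
s=robot.read_state();print(s['t'],s['tcp_pos'],s['wrist_force'])
a=robot.grab_frame("wrist")[:,:,::-1];b=robot.grab_frame("side")[:,:,::-1].copy()
cv2.imwrite("pics/w1.png",a);
pw=proj("wrist",world([.5953,-.0228,1.6689],[(-75,40,32),(-75,-40,32),(75,40,8),(75,-40,8),(30,0,20)]));print(pw)
print(proj("wrist",world([.561,.1589,1.7123],[(-35,62,39),(-35,-62,39),(35,62,39),(35,-62,39),(0,40,50),(4,-12,57)])))
```

```text
3.4 [ 0.60530099 -0.13459365  0.11899224] [ 0.01876053 -0.9996756   1.07406318]
[[229.54751985 170.6755776 ]
 [338.07910473 171.14475812]
 [235.31539555 -12.43061024]
 [334.16740001 -11.88652843]
 [284.50867427  32.58870734]]
[[ 188.37473042  -93.93320434]
 [ 345.36955283 -102.29410481]
 [ 193.49499163 -145.88001498]
 [ 336.9850707  -153.59502478]
 [ 214.50210725 -133.7271927 ]
 [ 279.84140587 -147.55131207]]
```

View pics/w1.png

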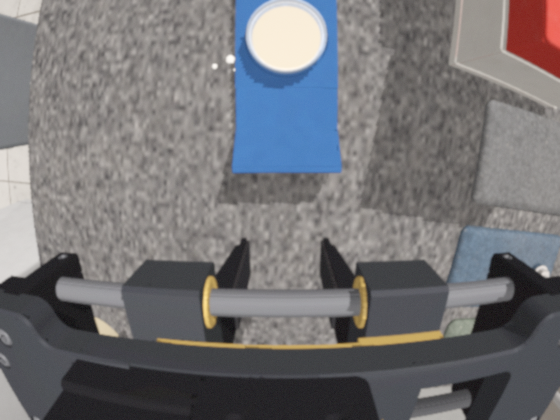

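w1 shows the tail plate corners at (233,171) and (340,171) and the dish at (287,36). This matches the estimate with about a +2 mm shift in x. The tool is centred and square behind the plate, so I'll descend.

Emit:
{"op": "step_arm", "data": {"deltas": [0.14, 0, 0, 0, 0, 0, 0.25, 0, 0, 0, 0, 0, 0.285, 0, 0, 0, 0, 0, 0.285, 0, 0, 0, 0, 0, 0.285, 0, 0, 0, 0, 0, 0.285, 0, 0, 0, 0, 0]}}

```text
t: 4.0
tcp_pos: [0.6068, -0.1364, 0.0367]
tcp_rot: [0.474, 0.524, -0.473, 0.526]
wrist_force: [1.0, -0.1, -0.2]
grip_width: 0.421
```

```bash
cat >> h.py <<'E'
RD=[.561,.1589,1.7123]
def tgt(rx,ry,dyaw,d,z=.034):
    "TCP target so a carrier at reader (rx,ry mm, dyaw deg) has the tool d mm behind its origin"
    c=world(RD,[(rx,ry,0)])[0];y=RD[2]+np.radians(dyaw);return [c[0]-d/1000*np.cos(y),c[1]-d/1000*np.sin(y),z],y
E
python3 - <<'E'
from h import *
s=robot.read_state();print(s['tcp_pos'],s['wrist_force'])
for a in[(-185,-10,-2.5,85),(-150,-7,1.5,85),(-115,-2,1.5,85),(-100,0,0,85),(-30,0,0,85)]: p,y=tgt(*a);print(a);plan([p],y,-1)
E
```

```text
[ 0.60682348 -0.13640211  0.03669826] [ 1.034629   -0.06574635 -0.22277145]
(-185, -10, -2.5, 85)
[ 0.009  0.005 -0.097] [ 0.005  0.002 -0.004] deg [ 0.2  0.1 -0.2]
(-150, -7, 1.5, 85)
[ 0.009  0.01  -0.213] [-0.083  0.002 -0.004] deg [-3.8  0.1 -0.2]
(-115, -2, 1.5, 85)
[ 0.009 -0.011 -0.329] [-0.083  0.002 -0.004] deg [-3.8  0.1 -0.2]
(-100, 0, 0, 85)
[ 0.008 -0.027 -0.379] [-0.05   0.002 -0.004] deg [-2.3  0.1 -0.2]
(-30, 0, 0, 85)
[ 0.008 -0.036 -0.612] [-0.05   0.002 -0.004] deg [-2.3  0.1 -0.2]
```

Emit:
{"op": "step_arm", "data": {"deltas": [0.008, 0.005, -0.04, 0, 0, 0, 0.008, 0.005, -0.08, 0, 0, 0, 0.008, 0.005, -0.09, 0, 0, 0, 0.008, 0.005, -0.1, 0, 0, 0, 0.008, 0.006, -0.11, -0.01, 0, 0, 0.008, 0.007, -0.12, -0.02, 0, 0, 0.008, 0.008, -0.13, -0.03, 0, 0, 0.008, 0.008, -0.14, -0.04, 0, 0, 0.008, 0.009, -0.15, -0.05, 0, 0, 0.008, 0.009, -0.16, -0.055, 0, 0]}}

```text
t: 4.83
tcp_pos: [0.6043, -0.0885, 0.0326]
tcp_rot: [0.463, 0.534, -0.462, 0.536]
wrist_force: [0.7, -5.7, 5.7]
grip_width: 0.42
```

Run:
```python
from h import *
s=robot.read_state();print(s['tcp_pos'],s['wrist_force'],s['wrist_torque'])
for a in[(-150,-7,1.5,85),(-115,-2,1.5,85),(-100,0,0,85),(-30,0,0,85)]: p,y=tgt(*a);print(a);plan([p],y,-1)
a=robot.grab_frame("wrist")[:,:,::-1];cv2.imwrite("pics/w2.png",a)
```

```text
[ 0.60434517 -0.08848101  0.03259034] [ 0.65980676 -5.68205623  5.71811828] [-1.0060893  -0.16901702 -0.04196991]
(-150, -7, 1.5, 85)
[-0.005  0.004 -0.053] [-0.028  0.002 -0.003] deg [-1.3  0.1 -0.1]
(-115, -2, 1.5, 85)
[-0.005 -0.012 -0.17 ] [-0.028  0.002 -0.003] deg [-1.3  0.1 -0.1]
(-100, 0, 0, 85)
[-0.005 -0.026 -0.22 ] [ 0.005  0.002 -0.003] deg [ 0.2  0.1 -0.1]
(-30, 0, 0, 85)
[-0.005 -0.025 -0.454] [ 0.005  0.002 -0.003] deg [ 0.2  0.1 -0.1]
```

View pics/w2.png

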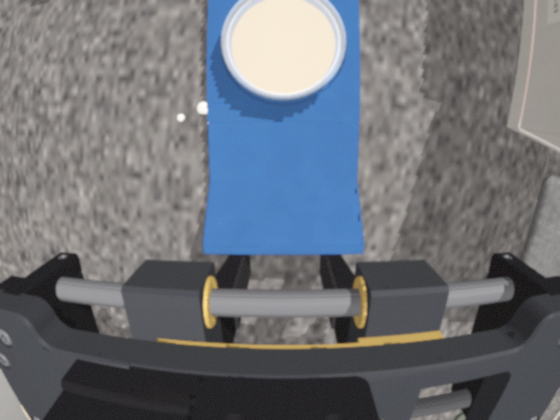

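Run:
```python
from h import *
q=fit({"wrist":[((-75,40,32),(204,252)),((-75,-40,32),(362,253)),((30,0,20),(284,42))]},[.6,.02,1.7])
d=q[:2]-RD[:2];c,s=np.cos(RD[2]),np.sin(RD[2]);print('carrier in reader',c*d[0]+s*d[1],-s*d[0]+c*d[1],np.degrees(q[2]-RD[2]))
p=robot.read_state()['tcp_pos'];print('d',np.linalg.norm(q[:2]-p[:2]))
```

```text
[ 0.5914 -0.0027  1.711 ] 98.03
[[-1.5, 0.9], [1.2, 0.6], [0.0, -5.0]]
carrier in reader -0.1642602486456137 -0.00732818488922846 -0.07597712962620672
d 0.08622070722623727
```

Emit:
{"op": "step_arm", "data": {"deltas": [0, 0, -0.015, -0.01, 0, 0, 0, 0.001, -0.03, -0.02, 0, 0, 0, 0.002, -0.045, -0.028, 0, 0, 0, 0, -0.06, -0.028, 0, 0, 0, -0.003, -0.075, -0.028, 0, 0, 0, -0.006, -0.09, -0.028, 0, 0, 0, -0.008, -0.105, -0.028, 0, 0, 0, -0.01, -0.12, -0.028, 0, 0, 0, -0.012, -0.135, -0.028, 0, 0, 0, -0.014, -0.15, -0.028, 0, 0]}}

```text
t: 5.72
tcp_pos: [0.5936, -0.0445, 0.0325]
tcp_rot: [0.457, 0.539, -0.456, 0.541]
wrist_force: [2.0, -6.0, 4.5]
grip_width: 0.418
```

Run:
```python
from h import *
s=robot.read_state();print(s['tcp_pos'],s['wrist_force'],s['wrist_torque'])
for a in[(-115,-2,1.5,86),(-100,0,0,86),(-60,0,0,86),(-30,0,0,86)]: p,y=tgt(*a);print(a);plan([p],y,-1)
a=robot.grab_frame("wrist")[:,:,::-1];a2=robot.grab_frame("scene")[205:300,265:425,::-1]
b=robot.grab_frame("side")[220:315,220:350,::-1]
cv2.imwrite("pics/w3.png",np.hstack([cv2.resize(a,(400,300)),cv2.resize(b,(400,300))]))
for th in("carrier","dish","push_face"): print(th,[(np.round(d['location']).tolist(),round(d['p'],2)) for d in robot.search_frame("wrist",th)])
```

```text
[ 0.59356872 -0.04448258  0.03249785] [ 2.03743925 -5.97118978  4.51410412] [-0.98954669 -0.24169031 -0.0945019 ]
(-115, -2, 1.5, 86)
[-0.005  0.003 -0.017] [-0.001  0.001 -0.003] deg [-0.   0.1 -0.1]
(-100, 0, 0, 86)
[-0.005 -0.01  -0.067] [ 0.033  0.001 -0.003] deg [ 1.5  0.1 -0.1]
(-60, 0, 0, 86)
[-0.005 -0.007 -0.2  ] [ 0.033  0.001 -0.003] deg [ 1.5  0.1 -0.1]
(-30, 0, 0, 86)
[-0.005 -0.004 -0.3  ] [ 0.033  0.001 -0.003] deg [ 1.5  0.1 -0.1]
carrier [([280.0, 165.0], 0.83)]
dish [([282.0, 47.0], 0.87)]
push_face [([280.0, 160.0], 0.85)]
```

View pics/w3.png

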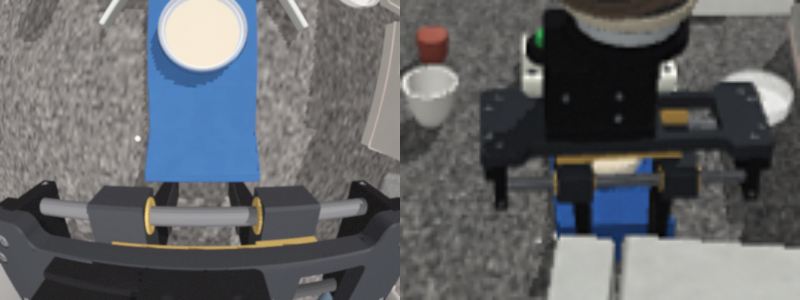

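w3 shows the wing tips at about (143,33) and (427,35) in full-frame pixels. Their midpoint is column 285 and the carrier axis is at about 282, so it is well centred. I'll keep pushing.

Emit:
{"op": "step_arm", "data": {"deltas": [0, -0.001, -0.02, 0.008, 0, 0, 0, -0.002, -0.04, 0.016, 0, 0, 0, -0.003, -0.06, 0.024, 0, 0, 0, -0.004, -0.08, 0.03, 0, 0, 0, -0.004, -0.1, 0.033, 0, 0, 0, -0.003, -0.12, 0.033, 0, 0, 0, -0.003, -0.14, 0.033, 0, 0, 0, -0.002, -0.16, 0.033, 0, 0, 0, -0.002, -0.18, 0.033, 0, 0, 0, -0.001, -0.2, 0.033, 0, 0]}}

```text
t: 6.85
tcp_pos: [0.5823, 0.0156, 0.0317]
tcp_rot: [0.463, 0.534, -0.463, 0.534]
wrist_force: [-0.5, -2.2, -1.1]
grip_width: 0.418
```

Run:
```python
from h import *
s=robot.read_state();print(s['tcp_pos'],s['wrist_force'],s['wrist_torque'])
for a in[(-60,0,0,86),(-30,0,0,86)]: p,y=tgt(*a);print(a);plan([p],y,-1)
a=robot.grab_frame("wrist")[:,:,::-1];cv2.imwrite("pics/w4.png",a)
```

```text
[0.58228443 0.01555752 0.03170624] [-0.53501002 -2.24386823 -1.10726316] [-0.41400036  0.05207203 -0.05501941]
(-60, 0, 0, 86)
[-0.008 -0.003  0.004] [-0. -0.  0.] deg [-0. -0.  0.]
(-30, 0, 0, 86)
[-0.008 -0.003 -0.096] [-0. -0.  0.] deg [-0. -0.  0.]
```

View pics/w4.png

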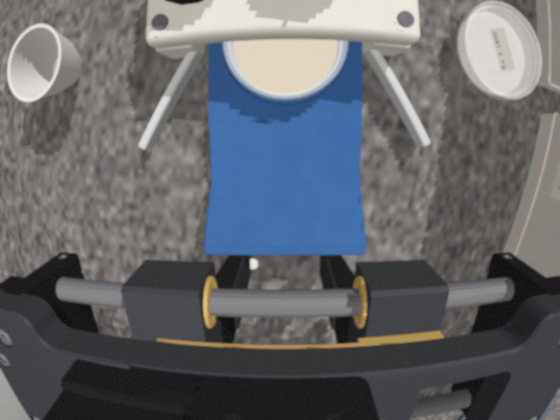

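The nose is in the lane, centred and square, with the dish seated. I'll continue slowly to the stop.

Emit:
{"op": "step_arm", "data": {"deltas": [0, 0, -0.015, 0, 0, 0, 0, 0, -0.03, 0, 0, 0, 0, 0, -0.045, 0, 0, 0, 0, 0, -0.06, 0, 0, 0, 0, 0, -0.07, 0, 0, 0, 0, 0, -0.08, 0, 0, 0, 0, 0, -0.085, 0, 0, 0, 0, 0, -0.09, 0, 0, 0, 0, 0, -0.09, 0, 0, 0]}}

```text
t: 7.65
tcp_pos: [0.5786, 0.0419, 0.0318]
tcp_rot: [0.464, 0.534, -0.463, 0.534]
wrist_force: [-0.3, 0.7, -0.8]
grip_width: 0.418
```

Emit:
{"op": "step_arm", "data": {"deltas": [0, 0, -0.004, 0, 0, 0, 0, 0, -0.007, 0, 0, 0, 0, 0, -0.01, 0, 0, 0, 0, 0, -0.01, 0, 0, 0]}}

```text
t: 7.98
tcp_pos: [0.5782, 0.0447, 0.0318]
tcp_rot: [0.464, 0.534, -0.463, 0.534]
wrist_force: [-0.2, -1.6, 0.8]
grip_width: 0.419
```

Emit:
{"op": "step_arm", "data": {"deltas": [0, 0, -0.004, 0, 0, 0, 0, 0, -0.008, 0, 0, 0, 0, 0, -0.01, 0, 0, 0, 0, 0, -0.01, 0, 0, 0]}}

```text
t: 8.32
tcp_pos: [0.5784, 0.0469, 0.0318]
tcp_rot: [0.463, 0.534, -0.463, 0.535]
wrist_force: [2.4, -9.7, -1.2]
grip_width: 0.421
```

Emit:
{"op": "step_arm", "data": {"deltas": [0, 0, -0.004, 0, 0, 0, 0, 0, -0.008, 0, 0, 0, 0, 0, -0.008, 0, 0, 0]}}

```text
t: 8.57
tcp_pos: [0.5789, 0.0474, 0.0322]
tcp_rot: [0.463, 0.533, -0.463, 0.536]
wrist_force: [4.7, -26.6, 0.4]
grip_width: 0.417
```

The force rose to 27 N with almost no motion, so the nose is against the stop. I'll back off straight, then rise and look.

Emit:
{"op": "step_arm", "data": {"deltas": [0, 0, 0.01, 0, 0, 0, 0, 0, 0.04, 0, 0, 0, 0, 0, 0.09, 0, 0, 0, 0, 0, 0.13, 0, 0, 0, -0.1, 0, 0.13, 0, 0, 0, -0.22, 0, 0.13, 0, 0, 0, -0.34, 0, 0.13, 0, 0, 0, -0.45, 0, 0.13, 0, 0, 0, -0.45, 0, 0.13, 0, 0, 0], "claw": 0.42}}

```text
t: 9.32
tcp_pos: [0.585, 0.011, 0.1727]
tcp_rot: [0.465, 0.532, -0.462, 0.536]
wrist_force: [1.1, -0.4, 0.0]
grip_width: 0.421
```

Run:
```python
from h import *
s=robot.read_state();print(s['t'],s['tcp_pos'],s['wrist_force'])
a=robot.grab_frame("wrist")[:,:,::-1].copy()
for P in proj("wrist",world(RD,[(-35,62,39),(-35,-62,39),(35,62,39),(35,-62,39),(0,40,50),(4,-12,57),(-105,40,32),(-105,-40,32)])): print(P.round(1));
for th in("start","start_top","reader","carrier","dish"): print(th,[(np.round(d['location'],1).tolist(),round(d['p'],2)) for d in robot.search_frame("wrist",th)])
cv2.imwrite("pics/w5.png",a)
```

```text
9.3167 [0.58497846 0.01095405 0.17274261] [ 1.05000591 -0.41789195  0.01857578]
[208.   76.3]
[354.3  75.9]
[209.4   0.7]
[3.53e+02 3.00e-01]
[231.7  32.4]
[296.2  24.2]
[235.6 155.4]
[326.8 155.2]
start []
start_top [([231.3, 29.3], 0.93)]
reader [([279.7, 44.4], 0.91)]
carrier [([280.8, 115.2], 0.68)]
dish []
```

View pics/w5.png

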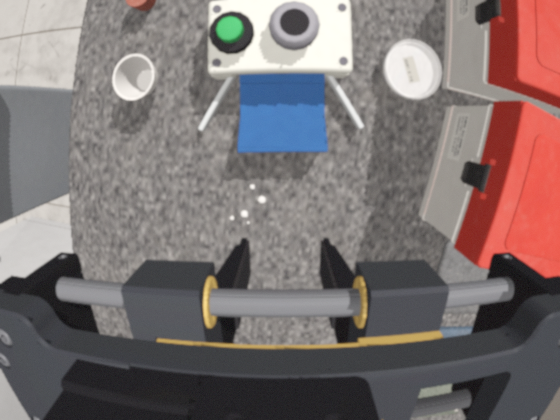

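Run:
```python
from h import *
q=fit({"wrist":[((-35,62,39),(208,74)),((-35,-62,39),(352,74)),((0,40,52),(230,28.5)),((4,-12,57),(294.5,22))]},RD)
b=world(q,[(0,40,52)])[0];print(b)
cq=fit({"wrist":[((-75,40,32),(238,152)),((-75,-40,32),(327,152)),((-68,0,32),(282,148))]},[.565,.13,1.71])
plan([(b[0],b[1],.173),(b[0],b[1],.10)],RD[2],-1)
```

```text
[0.5572 0.1603 1.705 ] 97.69
[[-2.4, -0.1], [2.2, 0.3], [-0.6, 0.4], [0.6, -0.7]]
[0.51755694 0.15490328 0.052     ]
[0.5629 0.1325 1.7117] 98.07
[[-2.2, 0.6], [1.5, 0.6], [0.1, -3.9]]
[-0.025 -0.147 -0.504] [-0.    -0.001  0.003] deg [-0.  -0.   0.1]
[ 0.218 -0.146 -0.504] [-0.    -0.001  0.003] deg [-0.  -0.   0.1]
```

Emit:
{"op": "step_arm", "data": {"deltas": [-0.025, -0.14, -0.13, 0, 0, 0, -0.025, -0.14, -0.26, 0, 0, 0, -0.025, -0.14, -0.38, 0, 0, 0, -0.025, -0.14, -0.5, 0, 0, 0, -0.025, -0.14, -0.5, 0, 0, 0, 0.1, -0.14, -0.5, 0, 0, 0, 0.218, -0.14, -0.5, 0, 0, 0, 0.218, -0.14, -0.5, 0, 0, 0, 0.218, -0.14, -0.5, 0, 0, 0], "claw": 0}}

```text
t: 10.37
tcp_pos: [0.5194, 0.1536, 0.0999]
tcp_rot: [0.462, 0.535, -0.465, 0.533]
wrist_force: [0.6, -0.3, -0.3]
grip_width: 0.005
```

Run:
```python
from h import *
s=robot.read_state();print(s['t'],s['tcp_pos'],s['wrist_force'])
a=robot.grab_frame("wrist")[:,:,::-1].copy()
b=robot.grab_frame("scene")[:,:,::-1];c=robot.grab_frame("side")[:,:,::-1]
R=Ro.from_quat(s['tcp_rot']).as_matrix();tip=s['tcp_pos']+R@[.025,0,0];print(tip)
for k in("wrist","scene","side"):print(k,proj(k,[tip]),proj(k,[[.5176,.1549,.052]]))
f=lambda im,x,y:cv2.resize(im[y:y+90,x:x+90],(270,270),interpolation=cv2.INTER_CUBIC)
cv2.imwrite("pics/w6.png",np.hstack([cv2.resize(a,(360,270)),f(b,255,180),]))
cv2.imwrite("pics/w6.png",np.hstack([cv2.resize(a[140:420,100:460],(347,270)),f(b,255,180),f(c,230,190)[:,:180]]))
for th in("start_top",): print(th,[[(np.round(d['location'],1).tolist(),round(d['p'],2)) for d in robot.search_frame(k,th)] for k in("wrist","scene","side")])
```

```text
10.3667 [0.51942165 0.15362879 0.09986818] [ 0.60116475 -0.30339678 -0.26523738]
[0.51930109 0.15361085 0.07486848]
wrist [[281.20252543 252.99819041]] [[279.13117858 236.78403685]]
scene [[299.34045113 231.14068699]] [[298.23337903 238.43328886]]
side [[267.12343153 224.68742026]] [[266.52300867 232.25174191]]
start_top [[([286.7, 234.0], 0.78)], [([327.5, 250.8], 0.43)], [([270.4, 234.0], 0.36), ([282.9, 242.7], 0.28)]]
```

View pics/w6.png

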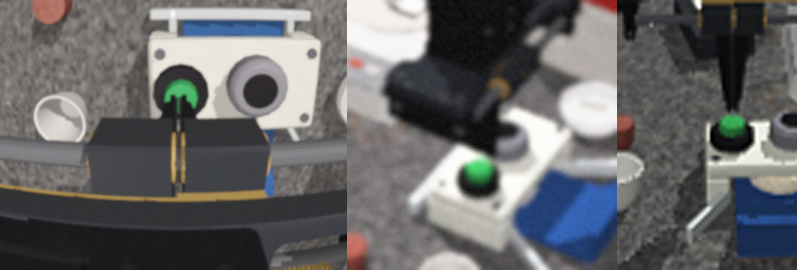

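The closed fingertips are aligned over the button: button at crop (182,97) with the finger at column 180, and button at x 733 vs tip at 731 in the side view. I'll press down step by step.

Emit:
{"op": "step_arm", "data": {"deltas": [0.03, 0, 0, 0, 0, 0, 0.05, 0, 0, 0, 0, 0, 0.06, 0, 0, 0, 0, 0, 0.065, 0, 0, 0, 0, 0, 0.065, 0, 0, 0, 0, 0]}}

```text
t: 11.08
tcp_pos: [0.5201, 0.1539, 0.0815]
tcp_rot: [0.463, 0.534, -0.464, 0.534]
wrist_force: [-0.7, -0.4, 2.4]
grip_width: 0.006
```

Emit:
{"op": "step_arm", "data": {"deltas": [0.004, 0, 0, 0, 0, 0, 0.008, 0, 0, 0, 0, 0, 0.01, 0, 0, 0, 0, 0, 0.01, 0, 0, 0, 0, 0]}}

```text
t: 11.42
tcp_pos: [0.5202, 0.1539, 0.08]
tcp_rot: [0.464, 0.534, -0.463, 0.534]
wrist_force: [-4.4, -2.7, 17.1]
grip_width: 0.003
```

Emit:
{"op": "step_arm", "data": {"deltas": [0.002, 0, 0, 0, 0, 0, 0.002, 0, 0, 0, 0, 0]}}

```text
t: 11.58
tcp_pos: [0.5202, 0.1539, 0.0799]
tcp_rot: [0.464, 0.534, -0.463, 0.534]
wrist_force: [-6.8, -3.3, 23.8]
grip_width: 0.005
```

Run:
```python
from h import *
s=robot.read_state();print(s['t'],s['tcp_pos'],s['wrist_force'])
f=lambda im,x,y:cv2.resize(im[y:y+60,x:x+60],(400,400),interpolation=cv2.INTER_CUBIC)
cv2.imwrite("pics/w7.png",np.hstack([f(robot.grab_frame("scene")[:,:,::-1],270,205),f(robot.grab_frame("side")[:,:,::-1],240,205)]))
```

```text
11.5833 [0.52017368 0.15390174 0.07988456] [-6.81334089 -3.30822294 23.84628958]
```

View pics/w7.png

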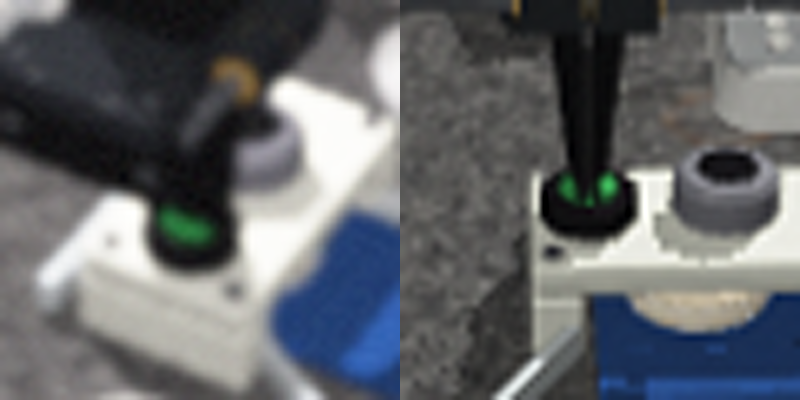

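The tip stands on the green button, which has sunk level with its housing at 24 N, so it's fully down. I'll release and rise straight up.

Emit:
{"op": "step_arm", "data": {"deltas": [-0.02, 0, 0, 0, 0, 0, -0.08, 0, 0, 0, 0, 0, -0.2, 0, 0, 0, 0, 0, -0.32, 0, 0, 0, 0, 0, -0.45, 0, 0, 0, 0, 0, -0.5, 0, 0, 0, 0, 0, -0.5, 0, 0.3, 0, 0, 0, -0.5, 0, 0.5, 0, 0, 0, -0.5, 0, 0.5, 0, 0, 0, -0.5, 0, 0.5, 0, 0, 0]}}

```text
t: 12.52
tcp_pos: [0.5415, 0.0026, 0.2283]
tcp_rot: [0.464, 0.534, -0.464, 0.534]
wrist_force: [-0.3, -0.4, -0.2]
grip_width: 0.002
```

Run:
```python
from h import *
s=robot.read_state();print(s['t'],s['tcp_pos'],s['wrist_force'])
a=robot.grab_frame("wrist")[:,:,::-1]
f=lambda im,x,y:cv2.resize(im[y:y+100,x:x+100],(390,390),interpolation=cv2.INTER_CUBIC)
cv2.imwrite("pics/w8.png",np.hstack([cv2.resize(a[0:240,150:400],(406,390)),f(robot.grab_frame("side")[:,:,::-1],220,205)]))
```

```text
12.5167 [0.54148064 0.00255907 0.22832503] [-0.25646708 -0.44691033 -0.19058832]
```

View pics/w8.png

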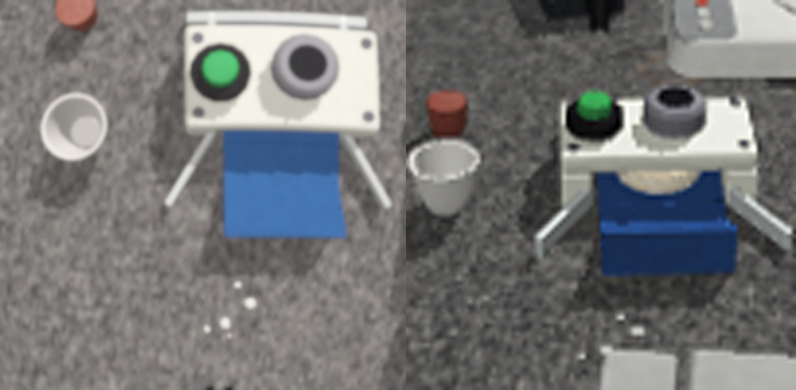

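The button is up again, the carrier is straight and home with the dish in place, and the bystanders haven't moved. I'm handing in.

```bash
python3 -c "
from station import robot
print(robot.close_job())"
```

```text
the job is handed in; nothing more can be done
None
```

I pushed the carrier by its tail plate with the two fingers into the larger reader until its nose was against the stop. I then backed off, pressed the green button with closed fingers, let it go, and handed the job in at about 12.6 s. No verdict was reported.

- **Carrier home:** the push force rose to 27 N with almost no further motion. The last pictures show the carrier straight and centred, with the dish sitting level under the bridge.
- **Button:** it bottomed out at about 24 N, sunk level with its housing, and is up again in the last picture.
- **Bystanders:** the crucible and stopper look unmoved in the last picture. The spare dish was out of that crop; it looked undisturbed when I last saw it, just before pressing.
- **Robot:** the arm is clear of everything and the wrist force is about zero.

**Disagreement:** my position estimates for the reader and carrier differed by about 2–4 mm between camera views. I therefore relied on the contact forces and close-up pictures rather than the computed positions.

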